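# Key the laser training console on

## Robot

A 6-joint arm with a two-finger parallel gripper is mounted at the origin on the work surface. World frame = base frame: x ahead of the robot, y to its left, z up, the work surface at z = 0. Lengths are in m, angles in degrees, forces in N, time in s.
With the tool pointing down it reaches from about 0.375 to 0.9 m from the base axis. Payload 3.1 kg.
Tool frame: the origin (TCP) lies midway between the tips of the shut fingers; the grasp point (between the pads) lies bot.hold_point_z behind it (bot.hold_point_z is the distance from the TCP to the grasp point, in m); z points along the fingers, y is the direction in which the jaws open and shut (so a half turn about z gives the same grasp; the last joint's range is limited). The gripper opens to 87 mm and grips with 3 to 60 N. Pads are 19 mm wide; open, the fingers measure 117 mm over their backs; the gripper's body (75 mm by 190 mm) begins 51 mm behind the grasp point.
Start: joints at [61.908, 30.224, 82.088, -0, 67.689, -10.227], TCP at [0.192, 0.595, 0.223] pointing down, gripper open.
Joint ranges: [-176.69, 176.69], [-43.24, 126.21], [12.49, 139.97], [-82, 262], [0, 151.66], [-163.58, 163.58]. Speed limits (degrees/s): [159.86, 159.86, 180, 180, 180, 180].

## Interface

Orientations are given as a 3x3 rotation matrix whose columns are the frame's x, y, z axes.
In Python, from rig import bot, vision gives the robot as it stands.
- The arm moves only by the shell command python3 -m inch 'ROWS'. ROWS is JSON, a list of rows, each a list of 5 numbers: the finger opening in mm, from 0 to 87, then the shift along the tool's x, y, z in mm, then the turn about the tool's z in rad. In form: [[hand, dx, dy, dz, roll], ...]. A call has 1 to 8 rows; each row is the pose to reach, as a shift and turn from the pose measured when the call began, along the tool's axes at that moment; what a row does not reach only later rows make up. A row lasts 1/10 s, in which the tool goes at most 50 mm and 8.59 degrees, less where a joint would pass 70% of its speed; a pose out of reach is approached as far as the arm can. A call with a gripper value outside its range is refused whole. The fingers move at their own pace and stop on an object; the grip force is fixed at half the most. Time passes only in rows, so rows that repeat a pose let the fingers close. It gives the time, the measured TCP pose, the force and the opening at its end, in the units of the state.
- bot.read_state(): the state, without advancing time (a new reading comes with each control period).
- vision.capture(name): name is "side" or "top"; returns (picture, depth): 384x512x3 uint8, red, green, blue; 384x512 float32, m along the optical axis (not along the pixel's ray), 0 where there is no reading.
- vision.camera_model(name): a dict with "intrinsics" (3x3 intrinsics, pixels), "dist" ([k1, k2, p1, p2, k3] as OpenCV has them; the pictures are not rectified), "camera_from_world" (4x4, takes a point from world to camera coordinates). Camera axes: x right, y down, z forward; pixel columns grow to the right and rows downward; lengths in m; the calibration is good to about 2 mm. A picture is of the moment at which its call begins. camera_model takes no time and is no camera call.
- bot.hand_in(): hands the job in, once; it reports no verdict.
The state is a dict: "time_s": time; "joint_positions": joint angles; "qvel": joint speeds; "tau": joint torques, N m; "position": TCP position; "tcp_rot": TCP orientation; "force": force on the tool from outside, world axes, zero at the start; "moment": the same for the moment, N m; "opening": opening from 0.0 (shut) to 1.0 (fully open).
Only numpy, scipy, OpenCV 4.12 (cv2) and the standard library are available. Lean on these libraries where they do the work, as an engineer would, in place of code of your own. Each camera call takes 0.05 s, during which the arm holds its last target. There are 200 camera calls.

## Task

Lift the red key up and off its peg and lay it flat on the bench, letting go of it, so that you can take it again from above in a way that suits the console's upright front. Then push its blade fully home into the key switch of the console, turn it clockwise by a quarter turn to on, as far as it goes, and leave it there. Leave the blue key and the other instruments as they are.

Things in the scene. Friction and masses are not known exactly. Their poses are not given: they have to be found in the camera images.
- red_key_mid (a point): Red key, loose, about 40 g; this point is the centre of its bow (plastic grip). x runs along the key from bow to blade tip, y across the bow's width, z through its thickness; same when turned half round about x. Bow 48 mm long (x -24 to +24), 40 wide, 12 thick, with a hole through its thickness 16 wide, x -17 to +1. Starts hanging on a peg by this hole, blade straight down, its y along the stand's y.
- red_key_shoulder (a point): Point on the red key's middle line where the steel blade leaves the bow, 24 mm from the bow's centre towards the tip; same axes. The blade runs straight on from here for 34 mm, 16 mm wide (y), 5 mm thick (z), its last 5 mm tapering to 11 by 2 mm.
- blue_key_mid (a point): Centre of the bow of the blue key, a bystander of the same shape, hanging on the other peg.
- key_stand: Fixed wooden stand: board 12 mm thick, 240 wide (y), top 150 mm above the bench, on a foot 12 mm thick (x -40 to +70). Origin on the bench under the board's middle; front faces -x. Two level steel pegs, 7 mm thick, 135 mm up, at y -60 and +60, run along -x from the board to a ball end, 11 mm thick, ending at x -58. Keys hang at x -30; lift one 3 to 8 mm to pass the ball, then off along -x.
- lock_mouth (a point): Centre of the slot's mouth, 58 mm above the bench, on a steel-ringed turret, 46 mm in diameter, standing 36 mm out from the upright front of the fixed white laser console. x points level into the console (the way the key goes in), y left, z up. Slot 17.2 mm wide, 6.2 high, 36 deep; off = slot level (width along y). The key is home when its shoulder meets this mouth.
- console: The fixed white laser training console, a box 280 mm wide (y), 220 mm deep (x -110 to +110), top 126 mm above the bench. Origin on the bench under its middle; the front faces -x. The lock's axis is at y -30 mm.
- key_switch (a joint): Angle of the key switch (rad): 0 = off (slot level), 1.571 = on (slot upright, at its stop), growing clockwise as seen facing the front: the left (+y) edge of the key's bow comes up, the right edge goes down. Stiff, about 0.05 N m, stays where it is left; only the key turns it, with some 0.1 rad of play.
- otoscope: Chrome otoscope lying on the bench, 150 mm long, 31 mm high; bystander. Origin under it.
- magnifier: White plastic hand magnifier lying flat, lens ring 78 mm, handle 85 mm, 8 mm high; bystander. Origin under the lens.
- speculum_a: Yellow plastic ear speculum standing on its wide end, 22 mm wide, 36 mm high; bystander. Origin under it.
- speculum_b: Second yellow ear speculum, same size; bystander.
- ear_probe: Steel ear hook probe lying on the bench, 150 mm long, 6 mm high; bystander. Origin near its middle.
- ear_clamp: Fixed clamp with a clear training ear model and a large ribbed black knob, on a white base 130 by 150 mm, 130 mm high; bystander. Origin under the base's middle.
There are look-alikes about, which are no part of the job. There is more than one size of the part that bears red_key_mid; the job needs the smallest.

How it is judged (in metres and radians):
On the way, in this order (a step that is already met when the one before it is completed fails the run):
1. the red key is in the gripper, off its peg (distance of red_key_mid from where it was at the start of the episode above 0.06 m and height (world z) of red_key_mid above 0.05 m and contact force between the fingers and red_key above 0.5 N), for 0.1 s.
2. the red key lies flat on the bench, let go ((angle between red_key_mid's own z axis and vertical below 0.12 rad or angle between red_key_mid's own z axis and vertical above 3.02 rad) and height (world z) of red_key_mid below 0.012 m and contact force between the fingers and red_key below 0.05 N and linear speed of red_key below 0.02 m/s), for 0.2 s.
3. the red key is fully home in the switch, which is still off (x of red_key_shoulder in the frame of lock_mouth between -0.004 and 0.004 m and y of red_key_shoulder in the frame of lock_mouth between -0.004 and 0.004 m and z of red_key_shoulder in the frame of lock_mouth between -0.004 and 0.004 m and angle between the x axis of red_key_mid and the x axis of lock_mouth, either way round below 0.2 rad and value of joint key_switch below 0.3 rad), for 0.1 s.
At the end, for the whole second after the job is handed in: The key switch is at on (joint above 1.4 rad of 1.571), with the red key in it at rest and let go, its shoulder within 4 mm of the slot's mouth each way and the key within 0.2 rad of the switch's axis (x of red_key_shoulder in the frame of lock_mouth between -0.004 and 0.004 m and y of red_key_shoulder in the frame of lock_mouth between -0.004 and 0.004 m and z of red_key_shoulder in the frame of lock_mouth between -0.004 and 0.004 m and angle between the x axis of red_key_mid and the x axis of lock_mouth, either way round below 0.2 rad and value of joint key_switch above 1.4 rad and linear speed of red_key below 0.02 m/s and contact force between the fingers and red_key below 0.05 N); the robot touches nothing.
It fails at once if the blue key is moved by more than 30 mm (distance of blue_key_mid from where it was at the start of the episode above 0.03 m).
It fails at once if the otoscope, magnifier, a speculum or the ear probe is moved by more than 30 mm (distance of any of otoscope, magnifier, speculum_a, speculum_b, ear_probe from where it was at the start of the episode above 0.03 m).
It also fails if it takes over 72 s, if anything falls off the work surface, if the arm or the gripper's body presses on something with over 40 N, if the wrist force passes 120 N, or if a joint passes its speed limit or range.

## Working session

There is one attempt and no reset: what is moved stays moved. The work goes in short steps, Python scripts to look and compute and a shell command to move; the robot and the scene stay as the last step left them, time stands still between calls to the robot, and variables do not carry over. Pictures are saved under pics/ and viewed, about 8 in all and at most 12, crops included, and the job is handed in when it is done.

```bash
ls; mkdir -p pics
python3 - <<'E'
from rig import bot, vision
import cv2,numpy as np
s=bot.read_state();print(s, bot.hold_point_z)
for n in("side","top"):
    p,d=vision.capture(n);cv2.imwrite(f"pics/{n}0.png",p[:,:,::-1]);np.save(f"pics/{n}0.npy",d)
    m=vision.camera_model(n);print(n,np.round(m["intrinsics"],1).tolist(),np.round(m["dist"],4),np.round(m["camera_from_world"],3).tolist())
E
```

```text
pics
{'time_s': 0.0, 'joint_positions': array([ 6.19083967e+01,  3.02771904e+01,  8.21579557e+01,  8.20822298e-04,
        6.76870779e+01, -1.02259686e+01]), 'qvel': array([ 0.00507195, -0.04180745, -0.08368252,  0.09468834,  0.04998407,
        0.09049034]), 'tau': array([ 1.97054243e-05, -4.40033340e+01, -1.76591241e+01,  6.33000769e-02,
        5.80991060e-02, -1.44478104e-04]), 'position': array([0.19134374, 0.59421755, 0.22158195]), 'tcp_rot': array([[-9.51776710e-01,  3.06789932e-01, -1.01618317e-03],
       [ 3.06791365e-01,  9.51774942e-01, -1.87566760e-03],
       [ 3.91741746e-04, -2.09697296e-03, -9.99997725e-01]]), 'force': array([ 0.08460025, -0.10812168, -0.31760323]), 'moment': array([ 0.04993417, -0.10228761, -0.01696446]), 'opening': 0.9999993738595213} 0.0187
side [[437.7, 0.0, 252.9], [0.0, 437.7, 194.7], [0.0, 0.0, 1.0]] [-0.0656  0.      0.      0.      0.    ] [[0.935, -0.355, 0.005, -0.457], [-0.271, -0.722, -0.637, 0.281], [0.23, 0.594, -0.771, 1.044], [0.0, 0.0, 0.0, 1.0]]
top [[410.1, 0.0, 257.3], [0.0, 410.1, 190.8], [0.0, 0.0, 1.0]] [-0.1152  0.      0.      0.      0.    ] [[-0.021, -1.0, 0.011, 0.124], [-0.995, 0.019, -0.096, 0.526], [0.096, -0.013, -0.995, 1.253], [0.0, 0.0, 0.0, 1.0]]
```

View pics/top0.png

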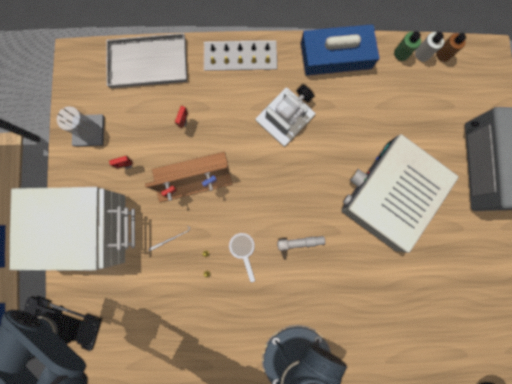

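View pics/side0.png

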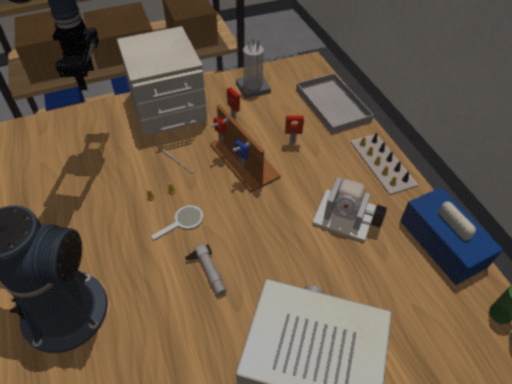

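```bash
cat > h.py <<'E'
import numpy as np,cv2
from rig import bot,vision
def rays(n,uv):
    m=vision.camera_model(n);T=np.array(m["camera_from_world"])
    x=cv2.undistortPoints(np.asarray(uv,float).reshape(-1,1,2),np.array(m["intrinsics"]),np.array(m["dist"])).reshape(-1,2)
    d=np.c_[x,np.ones(len(x))]
    return -T[:3,:3].T@T[:3,3], d@T[:3,:3]     # origin, world dirs scaled to unit depth
def plane(n,uv,z):
    o,d=rays(n,uv); return o+d*((z-o[2])/d[:,2])[:,None]
def cloud(n,dep):
    v,u=np.mgrid[:384,:512]; o,d=rays(n,np.c_[u.ravel(),v.ravel()])
    P=o+d*dep.ravel()[:,None]; P[dep.ravel()==0]=np.nan
    return P.reshape(384,512,3)
def proj(n,P):
    m=vision.camera_model(n);T=np.array(m["camera_from_world"])
    return cv2.projectPoints(np.asarray(P,float).reshape(-1,3),cv2.Rodrigues(T[:3,:3])[0],T[:3,3],np.array(m["intrinsics"]),np.array(m["dist"]))[0].reshape(-1,2)
def tri(uv1,uv2):
    (a,d),(b,e)=rays("top",[uv1]),rays("side",[uv2]);d,e=d[0],e[0]
    s=np.linalg.lstsq(np.c_[d,-e],b-a,rcond=None)[0]
    p,q=a+s[0]*d,b+s[1]*e;return (p+q)/2,np.linalg.norm(p-q)
E
python3 - <<'E'
from h import *
C={}
for n in("top","side"):
    im=cv2.imread(f"pics/{n}0.png");P=cloud(n,np.load(f"pics/{n}0.npy"));C[n]=P
    hsv=cv2.cvtColor(im,cv2.COLOR_BGR2HSV);H,S,V=cv2.split(hsv)
    print(n,"bench z",np.nanmedian(P[250:300,200:230,2]))
    for nm,mk in(("red",((H<6)|(H>172))&(S>170)&(V>60)),("blue",(H>105)&(H<130)&(S>110)&(V>50))):
        k,l,st,ce=cv2.connectedComponentsWithStats(mk.astype(np.uint8))
        for i in range(1,k):
            if st[i,4]>15:
                q=P[l==i];print(n,nm,st[i],ce[i].round(1),np.nanmedian(q,0).round(3),"z",np.nanmin(q[:,2]).round(3),np.nanmax(q[:,2]).round(3))
    # console top & board top
    for nm,z,box in(("console",.126,(.2,.75,-.5,-.02)),("board",.150,(.4,.7,.1,.5))):
        mk=(abs(P[...,2]-z)<.008)&(P[...,0]>box[0])&(P[...,0]<box[1])&(P[...,1]>box[2])&(P[...,1]<box[3])
        mk=mk.astype(np.uint8);k,l,st,ce=cv2.connectedComponentsWithStats(mk)
        if k<2: print(nm,"none");continue
        i=1+np.argmax(st[1:,4]);c=max(cv2.findContours((l==i).astype(np.uint8),0,1)[0],key=len).reshape(-1,2)
        W=plane(n,c,z)[:,:2];r=cv2.minAreaRect((W*1000).astype(np.float32));print(n,nm,st[i],r,np.nanmedian(P[l==i],0))
        print(cv2.boxPoints(r).round(0).tolist())
t=cv2.imread("pics/top0.png")[95:215,90:250];s=cv2.imread("pics/side0.png")[75:195,190:350]
cv2.imwrite("pics/c1.png",np.hstack([cv2.resize(t,None,fx=2.5,fy=4) if 0 else cv2.resize(a,(400,300),interpolation=2) for a in(t,s)]))
E
```

```text
top bench z 0.0008702441246941639
top red [181 110   5   8  22] [182.8 113.1] [0.762 0.333 0.104] z 0.076 0.118
top red [111 159  19   8  77] [119.2 162.5] [0.614 0.525 0.11 ] z 0.075 0.117
top blue [ 302   25   76   49 2445] [338.4  49.2] [ 0.956 -0.145  0.09 ] z -0.754 0.098
top blue [205 177   9   6  16] [209.9 179.4] [0.553 0.246 0.147] z 0.143 0.152
top blue [  0 226   4  40 160] [  1.5 245.5] [ 0.348  1.312 -0.556] z -0.58 -0.534
top blue [  0 304   5  19  54] [  1.2 310.9] [ 0.047  1.312 -0.554] z -0.578 0.545
top console [ 348  134  111  119 6858] ((506.7200622558594, -313.515380859375), (223.7151336669922, 281.2411804199219), 52.34178161621094) [ 0.50433501 -0.31243217  0.12652172]
[[327.0, -316.0], [550.0, -488.0], [686.0, -311.0], [464.0, -139.0]]
top board [145 163  83  24 390] ((564.8369750976562, 315.815673828125), (15.907106399536133, 238.38465881347656), 12.39224624633789) [0.56598261 0.316887   0.14997499]
[[531.0, 431.0], [583.0, 198.0], [598.0, 201.0], [547.0, 434.0]]
side bench z 0.0008143406924224772
side red [228  88  11  23 162] [233.  98.] [0.613 0.515 0.093] 
[... 309 characters left out ...]
e-03  1.372e+00 -3.580e-01] z -0.378 -0.349
side blue [236 140  12  18 111] [241.8 148.2] [0.548 0.244 0.138] z 0.105 0.149
side blue [ 409  187   94   82 2571] [455.3 229.8] [ 0.961 -0.189  0.089] z -0.757 0.095
side console [  236   279   156   105 12536] ((503.8339538574219, -320.415771484375), (220.53050231933594, 280.3911437988281), 53.13762283325195) [ 0.49991551 -0.31581226  0.12558383]
[[326.0, -325.0], [550.0, -493.0], [682.0, -316.0], [458.0, -148.0]]
side board [216 104  48  50 311] ((560.6052856445312, 313.0858459472656), (17.337566375732422, 244.06698608398438), 12.41999626159668) [0.56422827 0.30517791 0.14904241]
[[526.0, 430.0], [578.0, 192.0], [595.0, 196.0], [543.0, 434.0]]
```

View pics/c1.png

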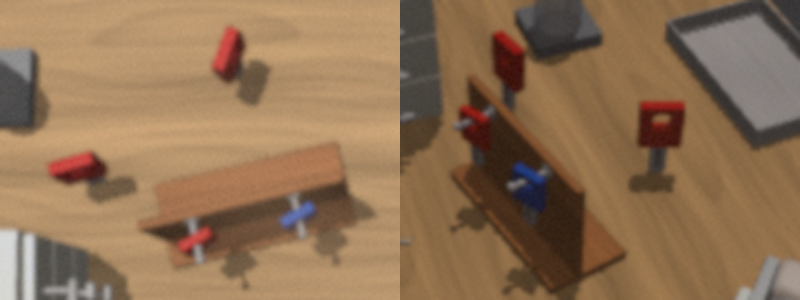

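```bash
cat >> h.py <<'E'
def go(x,y,z,yaw_y=None):
    """shift (mm) and roll (rad) from the present pose to TCP x,y,z with tool y at world angle yaw_y deg (mod 180)"""
    s=bot.read_state();R=s["tcp_rot"];d=R.T@(np.array([x,y,z])-s["position"])*1000
    r=0
    if yaw_y is not None:
        a=np.degrees(np.arctan2(R[1,1],R[0,1]));r=-((yaw_y-a+90)%180-90)
    print("shift",d.round(1),"roll",round(np.radians(r),4),"q6",s["joint_positions"][5].round(1),"pos",s["position"].round(4),"t",s["time_s"])
E
python3 - <<'E'
from h import *
P=cloud("top",np.load("pics/top0.npy"))
q=P[190:270,10:135].reshape(-1,3);q=q[q[:,2]>.05];print("cab",np.nanmax(q,0),np.nanmin(q,0))
q=P[90:200,60:250].reshape(-1,3);print(np.nanpercentile(q[:,2],99.8))
go(.521,.366,.223,102.5)
E
```

```text
cab [0.52694639 0.79366588 0.22825228] [0.30874713 0.48898441 0.05013936]
0.2233694313627255
shift [-383.7 -116.2   -1.2] roll -0.5299 q6 -10.2 pos [0.1914 0.5943 0.2217] t 0.1
```

```bash
python3 -m inch '[[87,-35,-36,-6,-0.13],[87,-69,-72,-12,-0.26],[87,-104,-108,-18,-0.39],[87,-138,-144,-24,-0.53],[87,-172,-180,-30,-0.53],[87,-172,-180,-30,-0.53]]'; python3 -c "
from h import *
go(.521,.366,.18,102.5)"
```

```text
time_s: 0.7
position: [0.3015, 0.3662, 0.2523]
tcp_rot: [[-0.977, -0.211, -0.001], [-0.211, 0.977, -0.004], [0.001, -0.004, -1.0]]
force: [0.4, 1.3, 0.1]
opening: 0.999
shift [-214.6  -46.2   72.1] roll -0.0055 q6 -65.0 pos [0.3015 0.3662 0.2523] t 0.7
```

```bash
python3 -m inch '[[87,-44,-9,14,0],[87,-88,-18,28,0],[87,-132,-27,42,0],[87,-176,-37,56,0],[87,-214,-46,72,-0.005],[87,-214,-46,72,-0.005],[87,-214,-46,72,-0.005]]'
python3 - <<'E'
from h import *
go(.521,.366,.103,102.5)
t=vision.capture("top")[0];s=vision.capture("side")[0]
a=cv2.resize(t[150:230,120:227,::-1],(400,300),interpolation=2);b=cv2.resize(s[80:200,170:330,::-1],(400,300),interpolation=2)
cv2.imwrite("pics/c2.png",np.hstack([a,b]))
E
```

```text
time_s: 1.4
position: [0.5199, 0.3662, 0.1784]
tcp_rot: [[-0.977, -0.215, -0.004], [-0.215, 0.977, -0.005], [0.005, -0.004, -1.0]]
force: [-0.1, -0.1, 0.3]
opening: 1.003
shift [-1.4 -0.2 75.4] roll -0.0014 q6 -77.2 pos [0.5199 0.3662 0.1784] t 1.4
```

View pics/c2.png

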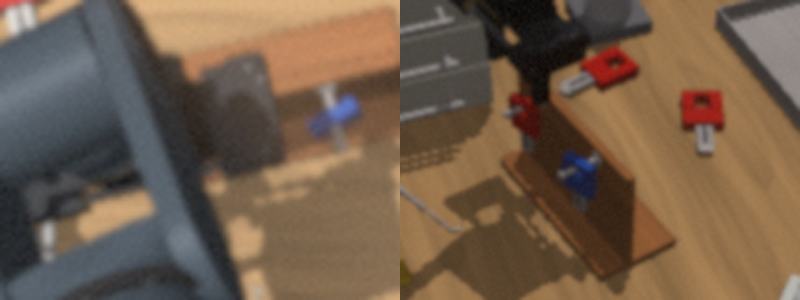

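Run:
```python
from h import *
print(proj("side",[.521,.366,.1215]),proj("side",[.53,.368,.1215]),proj("side",[.521,.376,.1215]))
s=vision.capture("side")[0];hsv=cv2.cvtColor(s,cv2.COLOR_RGB2HSV);H,S,V=cv2.split(hsv)
k,l,st,ce=cv2.connectedComponentsWithStats((((H<6)|(H>172))&(S>170)&(V>50)).astype(np.uint8));print(st,ce)
```

```text
[[219.28936318 126.35848112]] [[221.97977521 125.21836474]] [[218.24909585 124.24445873]]
[[     0      0    512    384 196102]
 [   243     99     22     16    204]
 [   283    117     16     14    191]
 [   215    118     11     17    111]] [[255.48776657 191.69263445]
 [253.69607843 106.39215686]
 [290.41361257 123.03141361]
 [220.35135135 125.40540541]]
```

```bash
python3 -m inch '[[87,-3,0,25,0],[87,-3,0,50,0],[87,-3,0,75,0],[87,-3,0,75,0],[44,-3,0,75,0],[20,-3,0,75,0],[20,-3,0,75,0],[20,-3,0,75,0]]'; python3 -m inch '[[20,0,0,0,0],[20,0,0,0,0],[20,0,0,0,0]]'
```

```text
time_s: 2.35
position: [0.5222, 0.3675, 0.1068]
tcp_rot: [[-0.976, -0.217, 0.001], [-0.217, 0.976, -0.003], [-0.0, -0.003, -1.0]]
force: [-0.6, 0.1, -0.3]
opening: 0.724
time_s: 2.65
position: [0.5224, 0.3675, 0.107]
tcp_rot: [[-0.976, -0.217, 0.001], [-0.217, 0.976, -0.003], [-0.0, -0.003, -1.0]]
force: [0.3, 0.1, 0.9]
opening: 0.459
```

```bash
python3 -m inch '[[20,0,0,0,0],[20,0,0,0,0],[20,0,0,-3,0],[20,0,0,-6,0],[20,0,0,-6,0],[20,0,0,-6,0]]'
python3 - <<'E'
from h import *
s=vision.capture("side")[0]
cv2.imwrite("pics/c3.png",cv2.resize(s[80:200,170:330,::-1],(640,480),interpolation=2))
E
```

```text
time_s: 3.25
position: [0.5224, 0.3675, 0.1131]
tcp_rot: [[-0.976, -0.217, 0.001], [-0.217, 0.976, -0.003], [-0.001, -0.003, -1.0]]
force: [0.4, 0.5, -0.9]
opening: 0.459
```

View pics/c3.png

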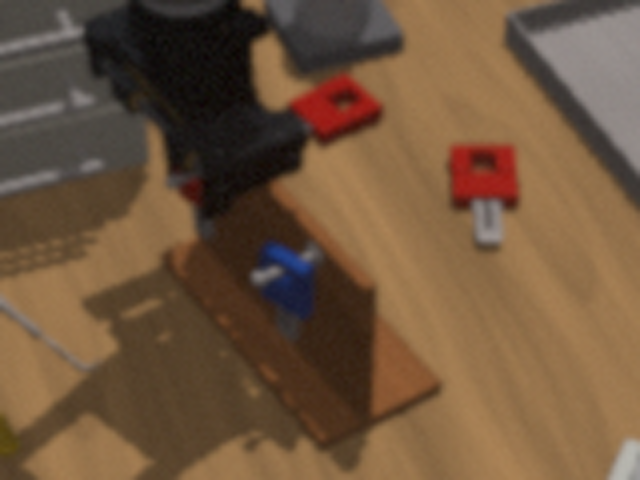

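```bash
python3 -m inch '[[20,8,0,0,0],[20,16,0,0,0],[20,24,0,0,0],[20,34,0,0,0],[20,46,0,0,0],[20,60,0,0,0],[20,75,0,0,0],[20,75,0,0,0]]'
python3 - <<'E'
from h import *
t,s=vision.capture("top")[0],vision.capture("side")[0]
for im in(t,s):
  hsv=cv2.cvtColor(im,cv2.COLOR_RGB2HSV);H,S,V=cv2.split(hsv)
  k,l,st,ce=cv2.connectedComponentsWithStats((((H<6)|(H>172))&(S>150)&(V>40)).astype(np.uint8));print(st[1:].tolist(),ce[1:].round(1).tolist())
p=bot.read_state()["position"];print(proj("side",p+[0,0,.015]),p)
cv2.imwrite("pics/c4.png",np.hstack([cv2.resize(s[80:200,170:330,::-1],(400,300),interpolation=2),cv2.resize(t[::1,:,::-1],(400,300))]))
E
```

```text
time_s: 4.1
position: [0.4457, 0.3503, 0.1128]
tcp_rot: [[-0.976, -0.218, -0.003], [-0.218, 0.976, -0.004], [0.004, -0.004, -1.0]]
force: [0.2, 0.4, -1.0]
opening: 0.461
[[150, 105, 22, 20, 239], [113, 131, 19, 22, 259]] [[160.7, 114.7], [121.9, 141.6]]
[[243, 99, 22, 16, 206], [283, 117, 16, 14, 194], [193, 134, 4, 5, 16], [345, 205, 2, 2, 3]] [[253.7, 106.5], [290.4, 123.1], [194.4, 135.9], [345.7, 205.7]]
[[196.97299458 133.66926556]] [0.44910616 0.35134192 0.11323253]
```

View pics/c4.png

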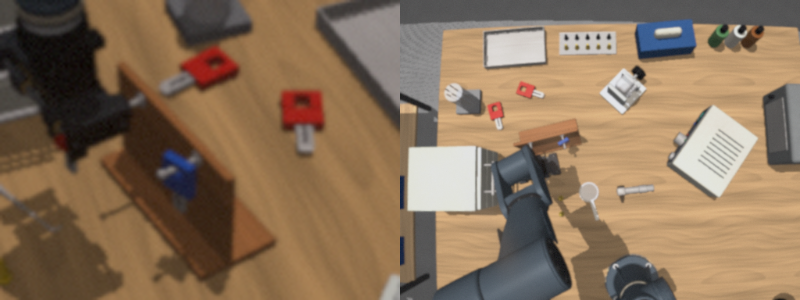

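```bash
python3 -m inch '[[20,12,-20,-8,0.1],[20,22,-50,-16,0.24],[20,32,-85,-24,0.38],[20,42,-120,-27,0.52],[20,52,-155,-27,0.66],[20,61,-190,-27,0.8],[20,69,-221,-27,0.94],[20,69,-221,-27,1.08]]'
python3 - <<'E'
from h import *
go(.52,-.04,.12,-37.65)
print(plane("top",[[286,118],[313,115],[290,143],[258,115],[302,242],[280,242],[241,245],[325,240]],.0).round(3).tolist())
t=vision.capture("top")[0];print([t[p].tolist() for p in((178,357),(143,402))])
E
```

```text
time_s: 5.0
position: [0.4312, 0.1175, 0.141]
tcp_rot: [[-0.644, 0.765, 0.003], [0.765, 0.644, -0.003], [-0.005, 0.001, -1.0]]
force: [-0.4, 0.5, -1.0]
opening: 0.46
shift [-177.6  -33.5   21.8] roll 1.3569 q6 -38.9 pos [0.4312 0.1175 0.141 ] t 5.0
[[0.767, 0.015, 0.0], [0.776, -0.074, 0.0], [0.684, 0.004, 0.0], [0.778, 0.106, 0.0], [0.366, -0.025, 0.0], [0.368, 0.045, 0.0], [0.361, 0.168, 0.0], [0.371, -0.098, 0.0]]
[[184, 180, 176], [225, 222, 211]]
```

```bash
python3 -m inch '[[20,-25,-5,0,0.14],[20,-50,-10,0,0.28],[20,-80,-15,0,0.42],[20,-110,-20,5,0.56],[20,-140,-25,10,0.7],[20,-178,-33,15,0.84],[20,-178,-33,20,0.98],[20,-178,-33,22,1.12]]'; python3 -m inch '[[20,0,0,0,0.14],[20,0,0,0,0.24],[20,0,0,0,0.24],[20,0,0,0,0.24]]';python3 -c "
from h import *
go(.52,-.04,.044,-37.65)"
```

```text
time_s: 5.85
position: [0.522, -0.0404, 0.1193]
tcp_rot: [[0.416, 0.91, 0.005], [0.91, -0.416, -0.003], [-0.0, 0.006, -1.0]]
force: [-0.2, 0.4, 0.1]
opening: 0.459
time_s: 6.25
position: [0.5227, -0.0403, 0.1194]
tcp_rot: [[0.617, 0.787, 0.006], [0.787, -0.617, -0.003], [0.001, 0.007, -1.0]]
force: [-0.1, 0.2, -1.0]
opening: 0.463
shift [-1.5 -2.8 75.4] roll -0.0075 q6 21.5 pos [ 0.5227 -0.0403  0.1194] t 6.25
```

Lower to just above touch, then feel.

```bash
python3 -m inch '[[20,0,0,35,0],[20,0,0,60,0],[20,0,0,70,0],[20,0,0,73,0],[20,0,0,75,0],[20,0,0,77,0],[20,0,0,77,0]]'
```

```text
time_s: 6.95
position: [0.5239, -0.0407, 0.0432]
tcp_rot: [[0.616, 0.787, 0.008], [0.787, -0.616, -0.004], [0.002, 0.008, -1.0]]
force: [-0.3, 0.3, 0.1]
opening: 0.46
```

Run:
```python
from h import *
t,s=vision.capture("top")[0],vision.capture("side")[0]
p=bot.read_state()["position"];u=proj("side",p)[0].astype(int)
print(u);x0,y0=u-[60,45]
cv2.imwrite("pics/c5.png",cv2.resize(s[y0:y0+90,x0:x0+120,::-1],(600,450),interpolation=2))
```

```text
[271 250]
```

View pics/c5.png

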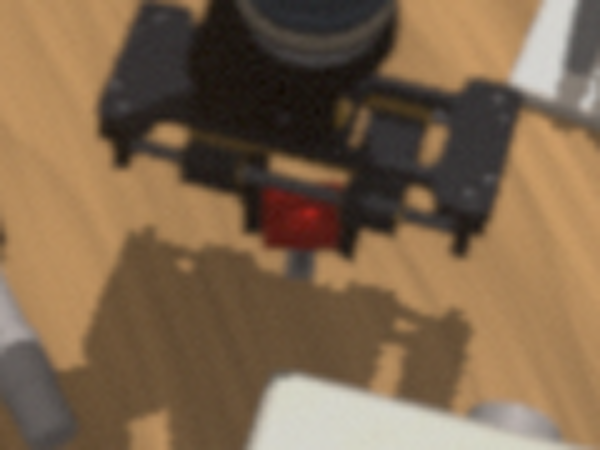

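```bash
python3 -m inch '[[20,0,0,2,0],[20,0,0,2,0]]'; python3 -m inch '[[20,0,0,2,0],[20,0,0,2,0]]'; python3 -m inch '[[20,0,0,2,0],[20,0,0,2,0]]'
```

```text
time_s: 7.25
position: [0.5238, -0.0406, 0.0427]
tcp_rot: [[0.617, 0.787, 0.008], [0.787, -0.617, -0.004], [0.002, 0.009, -1.0]]
force: [-2.7, 1.3, 9.3]
opening: 0.458
time_s: 7.45
position: [0.5238, -0.0406, 0.0426]
tcp_rot: [[0.616, 0.787, 0.009], [0.788, -0.616, -0.004], [0.003, 0.01, -1.0]]
force: [-1.7, 0.8, 13.0]
opening: 0.464
time_s: 7.65
position: [0.5238, -0.0405, 0.0426]
tcp_rot: [[0.616, 0.788, 0.01], [0.788, -0.616, -0.004], [0.003, 0.01, -1.0]]
force: [-2.7, 1.5, 12.8]
opening: 0.462
```

```bash
python3 -m inch '[[20,5,0,1.5,0],[20,10,0,2.5,0],[20,15,0,3.5,0],[20,20,0,5,0],[20,25,0,7,0],[20,29,0,9,0],[20,29,0,9,0]]'
python3 - <<'E'
from h import *
s=vision.capture("side")[0]
p=bot.read_state()["position"];u=proj("side",p)[0].astype(int)
x0,y0=u-[60,45]
cv2.imwrite("pics/c6.png",cv2.resize(s[y0:y0+90,x0:x0+120,::-1],(600,450),interpolation=2))
E
```

```text
time_s: 8.35
position: [0.5425, -0.0177, 0.0358]
tcp_rot: [[0.615, 0.788, 0.012], [0.788, -0.615, -0.005], [0.003, 0.012, -1.0]]
force: [-1.6, 1.5, 13.9]
opening: 0.459
```

View pics/c6.png

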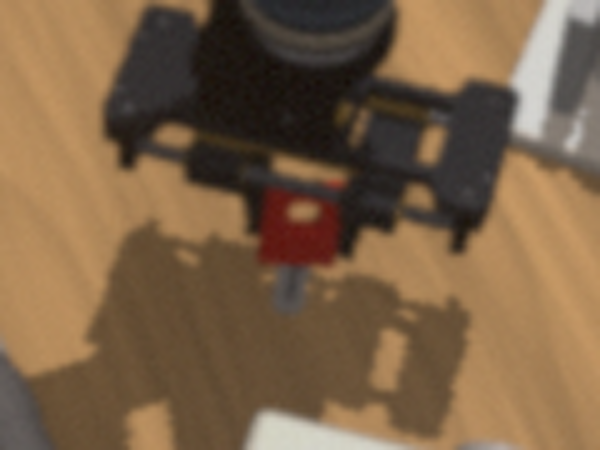

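```bash
python3 -m inch '[[87,0,0,0,0],[87,0,0,0,0],[87,0,0,0,0],[87,0,0,0,0],[87,0,0,0,0],[87,0,0,0,0]]'
python3 - <<'E'
from h import *
for n in("side","top"):
  P0,d=vision.capture(n);H,S,V=cv2.split(cv2.cvtColor(P0,cv2.COLOR_RGB2HSV))
  k,l,st,ce=cv2.connectedComponentsWithStats((((H<6)|(H>172))&(S>150)&(V>40)).astype(np.uint8));P=cloud(n,d)
  for i in range(1,k):
    if st[i,4]>10:print(n,st[i],ce[i].round(1),np.nanmedian(P[l==i],0).round(3),plane(n,[ce[i]],.012).round(3))
E
```

```text
time_s: 9.0
position: [0.5423, -0.0178, 0.0356]
tcp_rot: [[0.615, 0.788, 0.011], [0.788, -0.615, -0.005], [0.003, 0.012, -1.0]]
force: [0.2, -0.0, 0.3]
opening: 0.911
side [256  99   9   8  16] [260.  102.6] [0.724 0.547 0.016] [[0.726 0.554 0.012]]
side [283 117  16  14 181] [290.9 122.8] [0.784 0.414 0.016] [[0.784 0.419 0.012]]
side [269 229  15   6  61] [277.1 231. ] [0.566 0.027 0.012] [[0.57  0.029 0.012]]
side [267 234  15  12 114] [273.8 239.5] [0.55  0.006 0.011] [[0.551 0.007 0.012]]
top [150 105  22  20 235] [160.8 114.8] [0.781 0.415 0.017] [[0.783 0.42  0.012]]
top [113 131  19  22 260] [122.  141.6] [0.694 0.543 0.017] [[0.698 0.546 0.012]]
top [279 174   8  13  46] [282.4 179.9] [0.56  0.035 0.013] [[0.563 0.033 0.012]]
```

```bash
python3 -m inch '[[87,0,0,-40,0],[87,0,0,-80,0],[87,0,0,-80,0]]'
python3 - <<'E'
from h import *
for n in("side","top"):
  P0,d=vision.capture(n);H,S,V=cv2.split(cv2.cvtColor(P0,cv2.COLOR_RGB2HSV))
  m=((((H<6)|(H>172))&(S>150)&(V>40))).astype(np.uint8)
  m[:160]=0
  k,l,st,ce=cv2.connectedComponentsWithStats(m)
  m[:]=np.isin(l,[i for i in range(1,k) if st[i,4]>20]);v,u=np.nonzero(m);W=plane(n,np.c_[u,v],.012)*1000
  print(n,len(u),cv2.minAreaRect(W[:,:2].astype(np.float32)),(u.min(),u.max(),v.min(),v.max()))
  if n=="side":cv2.imwrite("pics/c7.png",cv2.resize(P0[190:280,220:340,::-1],(600,450),interpolation=2))
E
```

```text
time_s: 9.4
position: [0.5449, -0.0181, 0.12]
tcp_rot: [[0.615, 0.788, 0.021], [0.788, -0.615, -0.007], [0.007, 0.021, -1.0]]
force: [0.5, 0.4, -0.6]
opening: 0.994
side 180 ((556.6627807617188, 15.180410385131836), (48.455810546875, 37.54424285888672), 54.08344268798828) (np.int64(267), np.int64(283), np.int64(228), np.int64(245))
top 53 ((565.4327392578125, 28.198436737060547), (22.760963439941406, 38.073486328125), 55.103721618652344) (np.int64(279), np.int64(288), np.int64(173), np.int64(185))
```

View pics/c7.png

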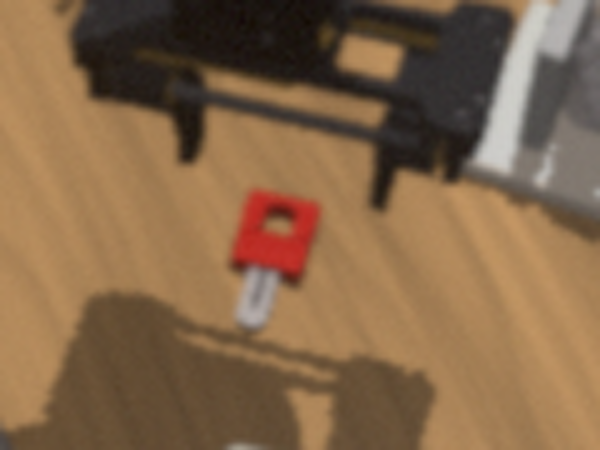

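```bash
python3 -c "
from h import *
go(.558,.016,.03,-37.65)"
```

```text
shift [35.9 -9.2 86.6] roll -0.0057 q6 24.5 pos [ 0.5419 -0.0175  0.1166] t 9.5
```

```bash
python3 -m inch '[[87,18,-5,30,0],[87,36,-9,60,0],[87,36,-9,80,0],[87,36,-9,86,0],[87,36,-9,86,0],[87,36,-9,86,0]]'; python3 -c "
from h import *
go(.558,.016,.003,-37.65)
print(bot.read_state()['tcp_rot'].round(4).tolist())"
```

```text
time_s: 10.1
position: [0.5581, 0.0157, 0.0307]
tcp_rot: [[0.616, 0.788, 0.013], [0.788, -0.616, -0.005], [0.004, 0.014, -1.0]]
force: [0.3, 0.6, 1.0]
opening: 1.001
shift [ 0.1 -0.7 27.7] roll -0.0062 q6 28.5 pos [0.5581 0.0157 0.0307] t 10.1
[[0.6157, 0.7879, 0.0135], [0.788, -0.6157, -0.0055], [0.004, 0.014, -0.9999]]
```

```bash
python3 -m inch '[[87,0,0,15,0],[87,0,0,23,0],[87,0,0,27,0],[87,0,0,27,0],[60,0,0,27,0],[20,0,0,27,0],[20,0,0,27,0],[20,0,0,27,0]]'; python3 -m inch '[[20,0,0,0,0],[20,0,0,0,0],[20,0,0,0,0],[20,0,0,0,0],[20,0,0,0,0]]'
python3 - <<'E'
from h import *
print(bot.read_state()['tcp_rot'].round(4).tolist())
go(.5716+.0611*1.32,-.1807+.0792*1.32,.058,-37.5)
P0,d=vision.capture("top")
P=cloud("top",d)
m=(P[...,2]>.03)&(P[...,2]<.09)&(P[...,0]>.5)&(P[...,0]<.64)&(P[...,1]>-.27)&(P[...,1]<-.12)
v,u=np.nonzero(m);print("turret px",len(u),u.min(),u.max(),v.min(),v.max())
e=np.array([-.611,-.792]);y=np.array([.792,-.611]);c=np.array([.5067,-.3135])
q=P[m][:,:2]-c;print(np.percentile(q@e,[2,50,98]).round(4),np.percentile(q@y,[0,2,5,50,95,98,100]).round(4),np.percentile(P[m][:,2],[5,50,98]))
cv2.imwrite("pics/c8.png",cv2.resize(P0[130:220,320:440,::-1],(600,450),interpolation=2))
E
```

```text
time_s: 10.9
position: [0.5587, 0.0155, 0.004]
tcp_rot: [[0.616, 0.788, 0.014], [0.788, -0.616, -0.006], [0.004, 0.014, -1.0]]
force: [-0.3, 0.3, 0.4]
opening: 0.724
time_s: 11.4
position: [0.5587, 0.0156, 0.004]
tcp_rot: [[0.616, 0.788, 0.014], [0.788, -0.616, -0.006], [0.004, 0.014, -1.0]]
force: [0.0, 0.1, 0.5]
opening: 0.452
[[0.6157, 0.7879, 0.014], [0.788, -0.6157, -0.0055], [0.0043, 0.0144, -0.9999]]
shift [-14.4 131.  -52.2] roll -0.0088 q6 28.5 pos [0.5587 0.0156 0.004 ] t 11.4
turret px 270 349 383 151 190
[-0.1442 -0.1196 -0.1081] [-0.0678 -0.0605 -0.0509 -0.0273  0.057   0.0661  0.0758] [0.04083479 0.07491058 0.08699836]
```

View pics/c8.png

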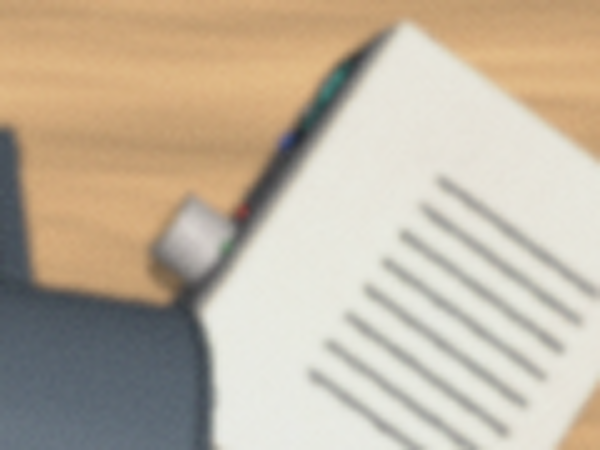

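```bash
cat > lat.py <<'E'
from h import *
L=np.array([.788,-.616]);X=np.array([.616,.788])   # tool y, tool x (world)
def red(n,img,z,box):
    H,S,V=cv2.split(cv2.cvtColor(img,cv2.COLOR_RGB2HSV));m=(((H<6)|(H>172))&(S>150)&(V>40)).astype(np.uint8)
    a,b,c,d=box;k=np.zeros_like(m);k[c:d,a:b]=m[c:d,a:b];v,u=np.nonzero(k);W=plane(n,np.c_[u,v],z)[:,:2]
    p=W@L;x=W@X;s=np.median(np.diff(np.unique(np.r_[u]))) if len(u) else 0
    print(n,"red n",len(u),"lat mid",np.round((np.percentile(p,2)+np.percentile(p,98))/2*1e3,1),"width",np.round(np.ptp(p)*1e3,1),"x",np.round([x.min()*1e3,x.max()*1e3],1))
if __name__=="__main__":
    t,d=vision.capture("top");s,ds=vision.capture("side");st=bot.read_state()["position"]
    print("tcp lat",st[:2]@L*1e3,"x",st[:2]@X*1e3)
    red("top",t,.012,(260,320,150,210));red("side",s,.012,(240,320,200,280))
    S=cv2.cvtColor(t,cv2.COLOR_RGB2HSV)[...,1].astype(float)
    # turret silhouette: sample along lateral lines at heights .058, several x
    m=np.array([.5716,-.1807])
    for dx in np.arange(.006,.034,.004):
        lat=np.arange(-.045,.045,.0005);P=np.array([[*(m-X*dx+L*a),.058] for a in lat]);uv=proj("top",P).astype(np.float32)
        v=cv2.remap(S,uv[:,0].copy().reshape(-1,1),uv[:,1].copy().reshape(-1,1),cv2.INTER_LINEAR).ravel()
        i=np.where(v<60)[0]; c=i[np.abs(lat[i])<.028]
        print(round(dx,3),"edges mm",lat[c.min()]*1e3,lat[c.max()]*1e3,v[::12].astype(int))
    print("mouth lat nominal",m@L*1e3,"x",m@X*1e3)
E
python3 lat.py
```

```text
tcp lat 430.6555415743538 x 356.4014203519872Traceback (most recent call last):
  File "lat.py", line 11, in <module>
    red("top",t,.012,(260,320,150,210));red("side",s,.012,(240,320,200,280))
    ~~~^^^^^^^^^^^^^^^^^^^^^^^^^^^^^^^^
  File "lat.py", line 5, in red
    a,b,c,d=box;k=np.zeros_like(m);k[c:d,a:b]=m[c:d,a:b];v,u=np.nonzero(k);W=plane(n,np.c_[u,v],z)[:,:2]
                                                                             ~~~~~^^^^^^^^^^^^^^^^
  File "h.py", line 9, in plane
    o,d=rays(n,uv); return o+d*((z-o[2])/d[:,2])[:,None]
        ~~~~^^^^^^
  File "h.py", line 5, in rays
    x=cv2.undistortPoints(np.asarray(uv,float).reshape(-1,1,2),np.array(m["intrinsics"]),np.array(m["dist"])).reshape(-1,2)
      ~~~~~~~~~~~~~~~~~~~^^^^^^^^^^^^^^^^^^^^^^^^^^^^^^^^^^^^^^^^^^^^^^^^^^^^^^^^^^^^^^^^^^^^^^^^^^^^^^^^^^^^
cv2.error: OpenCV(4.12.0) /io/opencv/modules/calib3d/src/undistort.dispatch.cpp:347: error: (-215:Assertion failed) CV_IS_MAT(_src) && CV_IS_MAT(_dst) && (_src->rows == 1 || _src->cols == 1) && (_dst->rows == 1 || _dst->cols == 1) && _src->cols + _src->rows - 1 == _dst->rows + _dst->cols - 1 && (CV_MAT_TYPE(_src->type) == CV_32FC2 || CV_MAT_TYPE(_src->type) == CV_64FC2) && (CV_MAT_TYPE(_dst->type) == CV_32FC2 || CV_MAT_TYPE(_dst->type) == CV_64FC2) in function 'cvUndistortPointsInternal'
```

```bash
sed -i 's/^    red("top",t,.012,(260,320,150,210));/    /' lat.py; python3 lat.py
```

```text
tcp lat 430.69528329482944 x 356.39167048500514
side red n 172 lat mid 428.5 width 43.7 x [329.4 373.9]
0.006 edges mm -20.499999999999975 23.00000000000006 [102 103 104  99  62  27  31  31  35  28  25  37  90 104 103]
0.01 edges mm -21.49999999999998 24.000000000000064 [101 106 104  99  49  12  14  14  13  13  12  30  88 103 103]
0.014 edges mm -21.99999999999998 24.000000000000064 [ 94 103 102  96  44  13  11  13  12  12  12  28  86 102 104]
0.018 edges mm -21.99999999999998 24.000000000000064 [ 90 104 102  95  42  14  11  10  12  11  12  26  84 101 104]
0.022 edges mm -21.99999999999998 24.000000000000064 [ 80 100 100  97  44  13  11  11  11  12  11  24  84 102 103]
0.026 edges mm -21.99999999999998 25.000000000000064 [ 44  91  98  92  45  13  11  11  10  11  12  23  83 101 100]
0.03 edges mm -24.49999999999998 26.000000000000064 [ 30  71  74  72  29  11  10  11  11  10  11  18  66 106  97]
0.034 edges mm -27.999999999999982 27.500000000000068 [ 39  18  30  21  18  12   9  11  11  14  10  13  43 114  84]
mouth lat nominal 561.732 x 209.714
```

```bash
python3 -m inch '[[20,0,0,-10,0],[20,0,0,-25,0],[20,0,0,-40,0],[20,0,0,-50,0],[20,0,0,-52,0],[20,0,0,-52,0],[20,0,0,-52,0]]'; python3 -c "
from h import *
go(.6183,-.1228,.056,-38.0)"
```

```text
time_s: 12.35
position: [0.5576, 0.0159, 0.0558]
tcp_rot: [[0.616, 0.788, 0.013], [0.788, -0.616, -0.005], [0.004, 0.014, -1.0]]
force: [-0.2, -0.0, 0.6]
opening: 0.454
shift [-71.9 133.2   1.4] roll -0.0 q6 28.5 pos [0.5576 0.0159 0.0558] t 12.35
```

```bash
python3 -m inch '[[20,0,30,0,0],[20,-10,65,0,0],[20,-25,100,1,0],[20,-45,125,1,0],[20,-62,133,1,0],[20,-72,133,1,0],[20,-72,133,1,0],[20,-72,133,1,0]]'
python3 - <<'E'
from h import *
go(.6183,-.1228,.056,-38.0)
print(bot.read_state()['tcp_rot'].round(4).tolist())
t,d=vision.capture("top");s,_=vision.capture("side")
a=cv2.resize(t[145:205,320:400,::-1],(400,300),interpolation=2)
u=proj("side",[.575,-.178,.06])[0].astype(int);print(u)
b=cv2.resize(s[u[1]-45:u[1]+30,u[0]-50:u[0]+50,::-1],(400,300),interpolation=2)
cv2.imwrite("pics/c9.png",np.hstack([a,b]))
E
```

```text
time_s: 13.15
position: [0.6171, -0.1217, 0.0559]
tcp_rot: [[0.616, 0.788, 0.012], [0.788, -0.616, -0.004], [0.004, 0.012, -1.0]]
force: [0.1, 0.2, 0.3]
opening: 0.453
shift [-0.1  1.6 -0.1] roll -0.0001 q6 16.7 pos [ 0.6171 -0.1217  0.0559] t 13.15
[[0.6157, 0.7879, 0.0118], [0.788, -0.6157, -0.0043], [0.0038, 0.0119, -0.9999]]
[314 286]
```

View pics/c9.png

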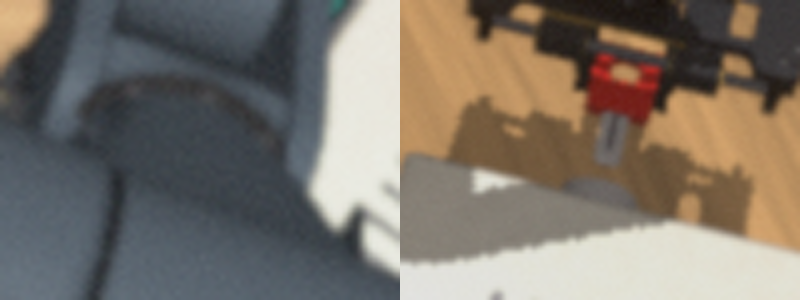

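Run:
```python
from h import *
from lat import L,X,red
s,_=vision.capture("side");st=bot.read_state()["position"]
print("tcp lat",st[:2]@L*1e3,"x",st[:2]@X*1e3)
red("side",s,.064,(285,345,230,285))
a=np.linspace(0,np.pi,13)
C=[[*(X*.2097+L*(.5627+.023*np.cos(t))),.058+.023*np.sin(t)] for t in a]
print("rim",proj("side",C).round(1).tolist())
k=X*(st[:2]@X-.062)+L*(st[:2]@L);print("tip pred",proj("side",[[*k,.0605]]))
g=cv2.cvtColor(s,cv2.COLOR_RGB2HSV)
print("S");print(g[276:298,300:330,1]);
```

```text
tcp lat 561.7669716215074 x 285.0317897135143
side red n 189 lat mid 560.1 width 43.2 x [258.6 299.1]
rim [[323.5, 291.0], [323.5, 289.7], [322.8, 288.3], [321.5, 287.0], [319.7, 285.7], [317.5, 284.6], [315.0, 283.7], [312.4, 283.2], [310.0, 283.0], [307.8, 283.3], [306.1, 283.8], [304.9, 284.7], [304.3, 285.8]]
tip pred [[314.79756705 282.93005286]]
S
[[120 117 119 120 118 122 119 121 116 119 121 120  97  56  26  18  18  23
   22  36  84 112 118 117 119 121 125 123 121 123]
 [121 119 121 117 121 120 118 116 119 120 120 112  84  47  26  21  26  18
   22  43  88 114 120 116 121 121 124 116 116 125]
 [116 120 122 117 116 118 118 117 118 122 120 108  77  34  19  20  18  22
   24  52  94 115 122 119 121 119 120 115 121 121]
 [116 115 121 119 117 118 115 120 119 119 119 107  68  32  23  21  19  17
   31  60 100 118 112 115 120 122 116 115 118 120]
 [118 120 116 113 116 117 118 118 114 120 118 106  78  40  23  20  21  21
   33  77 107 117 114 118 115 111 123 118 111 117]
 [111 121 115 121 122 120 118 119 117 118 118 117 100  62  43  39  30  33
   52  87 117 115 118 118 114 121 114 116 119
[... 1306 characters left out ...]
 30  29  32  26  29  25
   24  24  17  23  35  71 102 106 114 111 117 117]
 [ 29  31  31  29  31  29  29  29  31  29  29  29  27  30  30  28  31  31
   32  26  25  26  30  58  75  83  97 102 105 110]
 [ 31  31  30  29  31  31  29  31  29  29  27  29  30  27  28  33  31  32
   31  30  31  29  30  35  47  46  61  69  79  83]
 [ 29  31  29  31  31  27  27  31  31  29  31  31  29  31  31  29  29  31
   29  31  29  32  32  32  34  32  34  37  40  49]
 [ 27  27  29  31  31  29  29  29  31  31  28  25  29  30  31  27  27  31
   29  28  27  31  29  26  28  28  29  26  29  29]
 [ 33  30  29  29  31  31  33  31  29  29  30  30  27  26  29  31  29  27
   27  26  29  29  26  25  27  25  25  26  28  24]]
```

```bash
python3 -m inch '[[20,-3,0.7,0,0],[20,-6,0.7,0,0],[20,-9,0.7,0,0],[20,-12,0.7,0,0],[20,-12,0.7,0,0]]'; python3 -m inch '[[20,-2,0,0,0],[20,-4,0,0,0],[20,-6,0,0,0],[20,-6,0,0,0]]';python3 -c "
from h import *
from lat import L,X
p=bot.read_state()['position'];print(p[:2]@L,p[:2]@X,p[2])"
```

```text
time_s: 13.8
position: [0.6109, -0.1317, 0.0563]
tcp_rot: [[0.615, 0.788, 0.013], [0.788, -0.615, -0.005], [0.004, 0.013, -1.0]]
force: [0.2, -0.0, -1.3]
opening: 0.452
time_s: 14.2
position: [0.607, -0.1367, 0.0563]
tcp_rot: [[0.615, 0.788, 0.013], [0.788, -0.615, -0.005], [0.004, 0.013, -1.0]]
force: [-0.3, -0.3, -0.5]
opening: 0.454
0.5625182401784696 0.2661564178485778 0.05630005878587934
```

```bash
for i in 1; do python3 -m inch '[[20,-2,0,0,0],[20,-4,0,0,0],[20,-4,0,0,0]]'; done; python3 -m inch '[[20,-2,0,0,0],[20,-4,0,0,0],[20,-4,0,0,0]]'; python3 -c "
from h import *
from lat import L,X
p=bot.read_state()['position'];print(p[:2]@L,p[:2]@X,p[2])"
```

```text
time_s: 14.5
position: [0.6043, -0.1401, 0.0563]
tcp_rot: [[0.615, 0.788, 0.012], [0.788, -0.615, -0.005], [0.004, 0.013, -1.0]]
force: [0.7, -0.7, -0.7]
opening: 0.452
time_s: 14.8
position: [0.6017, -0.1435, 0.0563]
tcp_rot: [[0.616, 0.788, 0.012], [0.788, -0.616, -0.005], [0.004, 0.013, -1.0]]
force: [0.1, -0.2, -1.2]
opening: 0.452
0.5625046421319221 0.2575912956056951 0.056268362169618814
```

```bash
python3 -m inch '[[20,-2,0,0,0],[20,-4,0,0,0],[20,-4,0,0,0]]'; python3 -m inch '[[20,-2,0,0,0],[20,-4,0,0,0],[20,-4,0,0,0]]'; python3 -m inch '[[20,-2,0,0,0],[20,-4,0,0,0],[20,-4,0,0,0]]'; python3 -c "
from h import *
from lat import L,X
p=bot.read_state()['position'];print(p[:2]@L,p[:2]@X,p[2])"
```

```text
time_s: 15.1
position: [0.599, -0.1468, 0.0562]
tcp_rot: [[0.616, 0.788, 0.012], [0.788, -0.616, -0.005], [0.004, 0.013, -1.0]]
force: [0.1, 0.2, -1.0]
opening: 0.46
time_s: 15.4
position: [0.5964, -0.1503, 0.0562]
tcp_rot: [[0.616, 0.788, 0.012], [0.788, -0.616, -0.005], [0.003, 0.013, -1.0]]
force: [0.0, -0.4, -1.3]
opening: 0.454
time_s: 15.7
position: [0.5938, -0.1537, 0.0562]
tcp_rot: [[0.616, 0.787, 0.012], [0.788, -0.616, -0.005], [0.003, 0.013, -1.0]]
force: [-0.2, 0.1, 0.4]
opening: 0.455
0.5626141147290585 0.24466248123182757 0.05617598709361825
```

```bash
python3 -m inch '[[20,-2,0,0,0],[20,-4,0,0,0],[20,-4,0,0,0]]'; python3 -m inch '[[20,-2,0,0,0],[20,-4,0,0,0],[20,-4,0,0,0]]'; python3 -m inch '[[20,-1.5,0,0,0],[20,-3,0,0,0],[20,-3,0,0,0]]'; python3 -c "
from h import *
from lat import L,X
p=bot.read_state()['position'];print(p[:2]@L,p[:2]@X,p[2])"
```

```text
time_s: 16.0
position: [0.5912, -0.1572, 0.0562]
tcp_rot: [[0.616, 0.787, 0.012], [0.787, -0.616, -0.005], [0.003, 0.013, -1.0]]
force: [-0.9, -0.9, -0.4]
opening: 0.453
time_s: 16.3
position: [0.5887, -0.1606, 0.0562]
tcp_rot: [[0.617, 0.787, 0.012], [0.787, -0.617, -0.006], [0.003, 0.013, -1.0]]
force: [1.1, -0.1, -0.9]
opening: 0.454
time_s: 16.6
position: [0.5867, -0.1632, 0.0562]
tcp_rot: [[0.617, 0.787, 0.012], [0.787, -0.617, -0.006], [0.003, 0.013, -1.0]]
force: [0.4, -0.9, -0.6]
opening: 0.457
0.5628472715338718 0.2328055137575115 0.056180931680131246
```

```bash
python3 -m inch '[[20,-1.5,0,0,0],[20,-3,0,0,0],[20,-3,0,0,0]]'; python3 -m inch '[[20,-1.5,0,0,0],[20,-3,0,0,0],[20,-3,0,0,0]]';  python3 -c "
from h import *
from lat import L,X
p=bot.read_state()['position'];print(p[:2]@L,p[:2]@X,p[2])"
```

```text
time_s: 16.9
position: [0.5848, -0.1658, 0.0562]
tcp_rot: [[0.617, 0.787, 0.012], [0.787, -0.617, -0.006], [0.003, 0.013, -1.0]]
force: [0.4, -0.9, -0.6]
opening: 0.454
time_s: 17.2
position: [0.584, -0.1669, 0.0563]
tcp_rot: [[0.618, 0.786, 0.015], [0.786, -0.618, -0.004], [0.006, 0.014, -1.0]]
force: [4.3, 5.4, -1.6]
opening: 0.455
0.5630133399418475 0.228279497082701 0.05632175262360544
```

```bash
python3 -m inch '[[20,-1.5,0,0,0],[20,-3,0,0,0],[20,-3,0,0,0]]'
python3 - <<'E'
from h import *
from lat import L,X,red
st=bot.read_state()["position"];print(st[:2]@L,st[:2]@X,st[2])
s,_=vision.capture("side")
red("side",s,.064,(285,345,230,300))
g=cv2.resize(s[240:315,264:364,::-1],(640,480),interpolation=2);cv2.imwrite("pics/c10.png",g)
E
```

```text
time_s: 17.5
position: [0.5841, -0.167, 0.0565]
tcp_rot: [[0.62, 0.784, 0.019], [0.785, -0.62, -0.0], [0.011, 0.015, -1.0]]
force: [6.4, 8.0, -1.8]
opening: 0.452
0.5630933402912739 0.22821314817137422 0.056466313701385426
side red n 161 lat mid 561.8 width 42.2 x [213.  252.8]
```

View pics/c10.png

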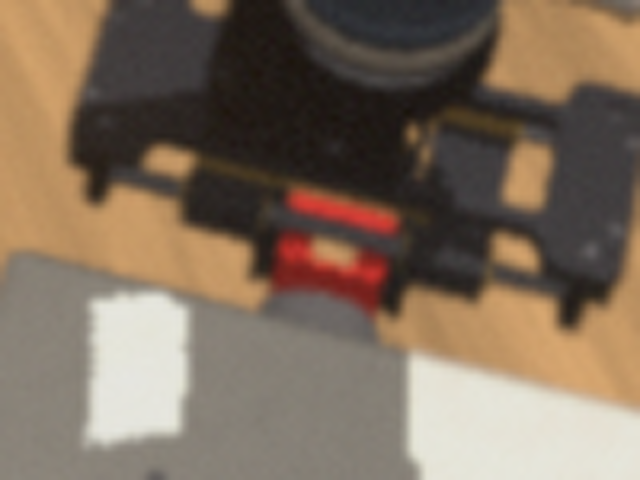

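```bash
python3 -m inch '[[20,0,0,0,0],[87,1,0,0,0],[87,1,0,0,0],[87,1,0,0,0],[87,1,0,0,0],[87,1,0,0,0],[87,1,0,0,0]]'; python3 -m inch '[[87,4,0,-15,0],[87,4,0,-35,0],[0,4,-10,-45,0],[0,4,-23,-45,0],[0,4,-23,-45,0],[0,4,-23,-45,0],[0,4,-23,-45,0],[0,4,-23,-45,0]]'
python3 - <<'E'
from h import *
from lat import L,X,red
st=bot.read_state()["position"];print(st[:2]@L,st[:2]@X,st[2])
for n,b in (("side",(285,345,230,300)),):
  s,d=vision.capture(n);red(n,s,.064,b)
E
```

```text
time_s: 18.25
position: [0.5846, -0.1663, 0.0565]
tcp_rot: [[0.62, 0.784, 0.019], [0.785, -0.62, -0.001], [0.011, 0.015, -1.0]]
force: [-0.1, 1.1, 0.7]
opening: 0.91
time_s: 19.05
position: [0.5685, -0.1492, 0.1009]
tcp_rot: [[0.62, 0.784, 0.019], [0.784, -0.62, -0.001], [0.011, 0.015, -1.0]]
force: [-0.5, -0.4, 0.4]
opening: 0.536
0.5399025457956316 0.23261296749120527 0.10088188419744185
side red n 164 lat mid 561.4 width 37.7 x [213. 251.]
```

```bash
python3 -m inch '[[0,0,0,5,0],[0,0,0,10,0],[0,0,0,20,0],[0,0,0,30,0],[0,0,0,30,0],[0,0,0,30,0]]'; python3 -m inch '[[0,0,0,2,0],[0,0,0,4,0],[0,0,0,6,0],[0,0,0,8,0],[0,0,0,8,0]]';  python3 -m inch '[[0,0,0,2,0],[0,0,0,4,0],[0,0,0,6,0],[0,0,0,8,0],[0,0,0,8,0]]'
python3 - <<'E'
from h import *
from lat import L,X,red
st=bot.read_state()["position"];print(st[:2]@L,st[:2]@X,st[2])
s,d=vision.capture("side");red("side",s,.064,(285,345,230,300))
E
```

```text
time_s: 19.7
position: [0.5686, -0.149, 0.0701]
tcp_rot: [[0.62, 0.784, 0.017], [0.784, -0.62, -0.0], [0.011, 0.014, -1.0]]
force: [0.1, -0.4, -0.8]
opening: 0.022
time_s: 20.2
position: [0.5687, -0.149, 0.0622]
tcp_rot: [[0.62, 0.784, 0.017], [0.784, -0.62, -0.0], [0.011, 0.014, -1.0]]
force: [-0.3, 0.3, 2.0]
opening: -0.001
time_s: 20.7
position: [0.5688, -0.149, 0.0539]
tcp_rot: [[0.62, 0.784, 0.017], [0.784, -0.62, 0.0], [0.011, 0.013, -1.0]]
force: [-0.9, 1.0, 2.6]
opening: 0.009
0.5400086820825986 0.2329563744279304 0.0538550368974212
side red n 93 lat mid 563.9 width 33.3 x [214.4 255.7]
```

Contact at 2–3 N and the bow is turning (visible red area shrinking). Continue down, then left.

```bash
python3 -m inch '[[0,0,0,2,0],[0,0,0,4,0],[0,0,0,6,0],[0,0,0,8,0],[0,0,0,8,0]]';  python3 -m inch '[[0,0,0,2,0],[0,0,0,4,0],[0,0,0,6,0],[0,0,0,6,0]]'; python3 -m inch '[[0,0,2,0,0],[0,0,3,0,0],[0,0,3,0,0]]'
python3 - <<'E'
from h import *
from lat import L,X,red
st=bot.read_state()["position"];print(st[:2]@L,st[:2]@X,st[2])
s,d=vision.capture("side");red("side",s,.064,(285,345,230,300))
E
```

```text
time_s: 21.25
position: [0.5688, -0.1488, 0.0454]
tcp_rot: [[0.62, 0.784, 0.016], [0.784, -0.62, 0.001], [0.011, 0.012, -1.0]]
force: [0.3, 1.0, 1.0]
opening: 0.005
time_s: 21.65
position: [0.5684, -0.1485, 0.0387]
tcp_rot: [[0.62, 0.784, 0.015], [0.784, -0.62, 0.001], [0.01, 0.011, -1.0]]
force: [-0.0, 0.8, 0.4]
opening: 0.002
time_s: 21.95
position: [0.5694, -0.1492, 0.0381]
tcp_rot: [[0.62, 0.784, 0.012], [0.784, -0.621, 0.003], [0.01, 0.007, -1.0]]
force: [-2.4, 3.6, -1.2]
opening: 0.007
0.5406282227012204 0.23314910751581525 0.03810465423947111
side red n 34 lat mid 564.9 width 26.1 x [214.3 247.7]
```

```bash
python3 -m inch '[[0,0,2,0,0],[0,0,3,0,0],[0,0,3,0,0],[0,0,3,0,0]]';python3 -c "
from h import *
from lat import L,X
p=bot.read_state()['position'];print(p[:2]@L,p[:2]@X,p[2])"
```

```text
time_s: 22.4
position: [0.5709, -0.1502, 0.0375]
tcp_rot: [[0.621, 0.784, 0.01], [0.784, -0.621, 0.005], [0.01, 0.005, -1.0]]
force: [-2.4, 5.0, -1.6]
opening: 0.01
0.5423580052677645 0.23333550577016768 0.03753925156866503
```

```bash
python3 -m inch '[[0,0,-6,0,0],[0,0,-6,0,0],[0,0,-6,-30,0],[0,0,-6,-65,0],[0,0,25,-65,0],[0,0,50,-65,0],[0,0,50,-65,0],[0,0,50,-65,0]]'
python3 - <<'E'
from h import *
from lat import L,X,red
st=bot.read_state()["position"];print(st[:2]@L,st[:2]@X,st[2])
s,d=vision.capture("side");red("side",s,.078,(285,345,230,300))
E
```

```text
time_s: 23.2
position: [0.6099, -0.1824, 0.1031]
tcp_rot: [[0.621, 0.784, 0.011], [0.784, -0.621, 0.004], [0.01, 0.006, -1.0]]
force: [-0.6, 0.5, -0.2]
opening: 0.002
0.5929990226141695 0.23198964984913129 0.10313772654917096
side red n 133 lat mid 563.7 width 24.7 x [208.4 253.9]
```

```bash
python3 -m inch '[[0,0,0,15,0],[0,0,0,30,0],[0,0,0,38,0],[0,0,0,38,0],[0,0,-3,38,0],[0,0,-6,38,0],[0,0,-6,38,0]]'; python3 -m inch '[[0,0,-2,0,0],[0,0,-4,0,0],[0,0,-4,0,0]]'; python3 -m inch '[[0,0,-1.5,0,0],[0,0,-3,0,0],[0,0,-3,0,0]]'; python3 -c "
from h import *
from lat import L,X
p=bot.read_state()['position'];print(p[:2]@L,p[:2]@X,p[2])"
```

```text
time_s: 23.95
position: [0.6046, -0.1774, 0.0652]
tcp_rot: [[0.621, 0.784, 0.01], [0.784, -0.621, 0.005], [0.01, 0.005, -1.0]]
force: [0.0, 0.2, 0.8]
opening: 0.005
time_s: 24.25
position: [0.603, -0.176, 0.0662]
tcp_rot: [[0.62, 0.784, 0.014], [0.784, -0.621, 0.002], [0.011, 0.01, -1.0]]
force: [4.1, -2.2, 1.2]
opening: 0.007
time_s: 24.55
position: [0.6018, -0.1749, 0.0669]
tcp_rot: [[0.62, 0.784, 0.017], [0.784, -0.621, 0.001], [0.011, 0.013, -1.0]]
force: [2.4, -3.2, 2.8]
opening: 0.007
0.5819679228637211 0.23291955413545648 0.06693649433951408
```

```bash
python3 -m inch '[[0,0,-1.5,0,0],[0,0,-3,0,0],[0,0,-3,0,0]]'; python3 -m inch '[[0,0,-1.5,0,0],[0,0,-3,0,0],[0,0,-3,0,0]]'; python3 -c "
from h import *
from lat import L,X
p=bot.read_state()['position'];print(p[:2]@L,p[:2]@X,p[2])"
```

```text
time_s: 24.85
position: [0.6006, -0.1738, 0.0677]
tcp_rot: [[0.62, 0.784, 0.02], [0.784, -0.62, -0.001], [0.011, 0.016, -1.0]]
force: [3.1, -3.0, 4.1]
opening: 0.003
time_s: 25.15
position: [0.5991, -0.1727, 0.0685]
tcp_rot: [[0.62, 0.784, 0.022], [0.784, -0.62, -0.003], [0.012, 0.019, -1.0]]
force: [3.8, -3.8, 4.8]
opening: 0.004
0.5784804568456093 0.23297365628291566 0.06849638790090523
```

```bash
python3 -m inch '[[0,0,4,0,0],[0,0,8,0,0],[0,0,8,-40,0],[0,40,8,-80,0],[0,80,8,-100,0],[0,80,8,-100,0],[0,80,8,-100,0]]'
python3 - <<'E'
from h import *
from lat import L,X
o,_=rays("side",[[0,0]]);print("cam",o, o[:2]@L,o[:2]@X)
s,d=vision.capture("side");P=cloud("side",d)
H,S,V=cv2.split(cv2.cvtColor(s,cv2.COLOR_RGB2HSV));m=((H<8)|(H>170))&(S>120)&(V>30)
m[:230]=0;m[300:]=0;m[:,:285]=0;m[:,345:]=0
q=P[m];la=q[:,:2]@L;x=q[:,:2]@X
for a in np.arange(.205,.26,.006):
    i=(x>a)&(x<=a+.006)
    if i.sum():print(round(a,3),i.sum(),"lat",np.round([la[i].min(),np.median(la[i]),la[i].max()],4),"z",q[i,2].min().round(3),q[i,2].max().round(3))
for r in range(258,296):
    c=np.nonzero(m[r])[0]
    if len(c):print(r,c.min(),c.max(),end="; ")
# predicted outlines at .078 (top edge) for key vertical about axis .5615
for th in (75,90,100):
    c,sn=np.cos(np.radians(th)),np.sin(np.radians(th));pts=[]
    for xx in (.206,.253):
        for yy in(-20,20):
            for zz in(-6,6):pts.append([*(X*xx+L*(.5625+(yy*c-zz*sn)/1e3)),.058+(yy*sn+zz*c)/1e3])
    print(th,proj("side",pts).round(1).tolist())
cv2.imwrite("pics/c11.png",np.hstack([cv2.resize(s[235:310,274:374,::-1],(400,300),interpolation=2),cv2.resize(vision.capture("top")[0][145:220,320:420,::-1],(400,300),interpolation=2)]))
E
```

```text
time_s: 25.85
position: [0.6518, -0.1128, 0.169]
tcp_rot: [[0.618, 0.786, 0.019], [0.786, -0.618, -0.002], [0.01, 0.016, -1.0]]
force: [-1.0, -0.6, -0.2]
opening: 0.003
cam [ 0.26274934 -0.57977642  0.98649805] 0.5641887485225969 -0.2950102250666698
0.205 4 lat [0.5631 0.5669 0.5703] z 0.076 0.079
0.211 11 lat [0.5586 0.5625 0.5698] z 0.065 0.079
0.217 14 lat [0.558  0.5662 0.5709] z 0.061 0.078
0.223 11 lat [0.5603 0.5653 0.5698] z 0.073 0.077
0.229 13 lat [0.5591 0.5642 0.5715] z 0.068 0.079
0.235 12 lat [0.5579 0.5631 0.5699] z 0.05 0.078
0.241 7 lat [0.5632 0.5665 0.5694] z 0.071 0.076
0.247 11 lat [0.5585 0.5666 0.5705] z 0.051 0.076
270 319 320; 271 318 321; 272 318 321; 273 317 321; 274 317 320; 275 316 320; 276 315 320; 277 315 320; 278 315 320; 279 314 320; 280 314 319; 281 314 319; 282 314 319; 283 313 318; 284 313 318; 285 315 318; 75 [[312.7, 293.9], [308.1, 292.0], [319.0, 287.4], [314.2, 285.4], [316.8, 277.2], [312.3, 275.3], [323.0, 270.3], [318.4, 268.4]]
90 [[314.9, 294.3], [310.0, 293.0], [317.0, 286.4], [311.9, 285.0], [319.0, 277.6], [314.2, 276.3], [321.1, 269.3], [316.2, 268.0]]
100 [[316.4, 294.5], [311.4, 293.5], [315.5, 285.8], [310.4, 284.9], [320.5, 277.7], [315.6, 276.8], [319.7, 268.8], [314.7, 267.9]]
```

Run:
```python
from h import *
from lat import L,X
for z in(.12,.04):
  p=X*.234+L*.5625;go(p[0],p[1],z,-38.0)
```

```text
shift [-77.1 -20.3  46.5] roll -0.0057 q6 18.4 pos [ 0.6503 -0.1142  0.1675] t 25.95
shift [-77.8 -21.4 126.5] roll -0.0057 q6 18.4 pos [ 0.6503 -0.1142  0.1675] t 25.95
```

```bash
python3 -m inch '[[87,0,0,0,0],[87,-20,-5,10,0],[87,-45,-12,25,0],[87,-77,-21,45,0],[87,-77,-21,45,0],[87,-77,-21,46,0],[87,-77,-21,46,0]]'; python3 -m inch '[[87,0,0,0,0],[87,0,0,20,0],[87,0,0,45,0],[87,0,0,65,0],[87,0,0,78,0],[87,0,0,80,0],[87,0,0,80,0]]';python3 -m inch '[[50,0,0,0,0],[30,0,0,0,0],[0,0,0,0,0],[0,0,0,0,0],[0,0,0,0,0],[0,0,0,0,0],[0,0,0,0,0],[0,0,0,0,0]]'; python3 -m inch '[[0,0,0,0,0],[0,0,0,0,0],[0,0,0,0,0],[0,0,0,0,0],[0,0,0,0,0]]'; python3 -c "
from h import *
from lat import L,X
p=bot.read_state()['position'];print(p[:2]@L,p[:2]@X,p[2])"
```

```text
time_s: 26.65
position: [0.5874, -0.162, 0.1204]
tcp_rot: [[0.621, 0.784, 0.017], [0.784, -0.621, -0.001], [0.01, 0.014, -1.0]]
force: [-0.6, -0.5, 0.3]
opening: 0.557
time_s: 27.35
position: [0.5893, -0.162, 0.0406]
tcp_rot: [[0.62, 0.784, 0.018], [0.784, -0.62, -0.001], [0.01, 0.015, -1.0]]
force: [-0.3, 0.4, 0.7]
opening: 0.992
time_s: 28.15
position: [0.5892, -0.1619, 0.0405]
tcp_rot: [[0.62, 0.784, 0.017], [0.784, -0.62, -0.001], [0.01, 0.014, -1.0]]
force: [0.1, 1.1, -0.8]
opening: 0.355
time_s: 28.65
position: [0.5894, -0.1622, 0.0406]
tcp_rot: [[0.62, 0.784, 0.018], [0.784, -0.62, -0.002], [0.01, 0.015, -1.0]]
force: [0.1, 0.4, -0.8]
opening: 0.134
0.5643736277051795 0.2352973787862662 0.04057801596250436
```

```bash
python3 -m inch '[[0,-1.5,0,0,0],[0,-3,0,0,0],[0,-3,0,0,0]]'; python3 -c "
from h import *
from lat import L,X
p=bot.read_state()['position'];print(p[:2]@L,p[:2]@X,p[2])"
```

```text
time_s: 28.95
position: [0.5892, -0.1626, 0.0408]
tcp_rot: [[0.622, 0.783, 0.021], [0.783, -0.622, 0.001], [0.014, 0.016, -1.0]]
force: [5.5, 6.3, -1.2]
opening: 0.139
0.5645100728880521 0.23480360594302052 0.04078057434795095
```

```bash
python3 -m inch '[[0,0.5,0,0,0],[50,0.5,0,0,0],[87,0.5,0,0,0],[87,0.5,0,0,0],[87,0.5,0,0,0],[87,0.5,0,0,0],[87,0.5,0,0,0],[87,0.5,0,0,0]]'; python3 -m inch '[[87,0,0,-20,0],[87,0,0,-50,0],[87,20,0,-90,0],[87,60,0,-120,0],[87,100,0,-130,0],[87,100,0,-130,0],[87,100,0,-130,0]]'
python3 - <<'E'
from h import *
from lat import L,X
for n in("side","top"):
    s,d=vision.capture(n);P=cloud(n,d)
    H,S,V=cv2.split(cv2.cvtColor(s,cv2.COLOR_RGB2HSV));m=((H<8)|(H>170))&(S>120)&(V>30)
    b=(slice(255,296),slice(300,335)) if n=="side" else (slice(140,200),slice(325,375))
    k=np.zeros_like(m);k[b]=m[b];q=P[k];la=q[:,:2]@L;x=q[:,:2]@X;i=(x>.2)&(x<.26)&(q[:,2]>.03)&(q[:,2]<.09)
    print(n,i.sum(),"lat",np.percentile(la[i],[5,50,95]).round(4),"x",np.percentile(x[i],[2,98]).round(4),"z",np.percentile(q[i,2],[2,50,98]).round(3))
    v,u=np.nonzero(k)
    for r in np.unique(v):
        c=u[v==r];print(r,c.min(),c.max(),end="; ")
    print()
E
```

```text
time_s: 29.75
position: [0.5895, -0.1623, 0.0408]
tcp_rot: [[0.622, 0.783, 0.021], [0.783, -0.622, 0.001], [0.014, 0.016, -1.0]]
force: [1.0, 0.2, 0.2]
opening: 0.689
time_s: 30.45
position: [0.6489, -0.0832, 0.1723]
tcp_rot: [[0.62, 0.784, 0.021], [0.785, -0.62, 0.001], [0.014, 0.016, -1.0]]
force: [0.5, 0.2, 0.2]
opening: 1.0
side 76 lat [0.559  0.5642 0.5689] x [0.21   0.2518] z [0.072 0.075 0.078]
270 318 320; 271 317 320; 272 316 321; 273 316 320; 274 316 320; 275 316 319; 276 315 320; 277 315 319; 278 315 319; 279 315 319; 280 314 318; 281 314 318; 282 314 318; 283 314 318; 284 313 317; 285 315 317; Traceback (most recent call last):
  File "<stdin>", line 8, in <module>
    return _quantile_unchecked(
        a, q, axis, out, overwrite_input, method, keepdims, weights)
    return _ureduce(a,
                    func=_quantile_ureduce_func,
    ...<5 lines>...
                    overwrite_input=overwrite_input,
                    method=method)
    r = func(a, **kwargs)
    result = _quantile(arr,
                       quantiles=q,
    ...<2 lines>...
                       out=out,
                       weights=wgt)
    slices_having_nans = np.isnan(arr[-1, ...])
                                  ~~~^^^^^^^^^
IndexError: index -1 is out of bounds for axis 0 with size 0
```

Run:
```python
from h import *
from lat import L,X
for z in(.11,.056):
  p=X*.234+L*.598;go(p[0],p[1],z,-38.0)
```

```text
shift [-98.8  35.9  60.4] roll -0.0082 q6 20.9 pos [ 0.6476 -0.0844  0.1711] t 30.55
shift [-99.5  35.2 114.4] roll -0.0082 q6 20.9 pos [ 0.6476 -0.0844  0.1711] t 30.55
```

```bash
python3 -m inch '[[0,0,15,0,0],[0,-25,36,5,0],[0,-60,36,25,0],[0,-90,36,45,0],[0,-99,36,58,0],[0,-99,36,60,0],[0,-99,36,60,0],[0,-99,36,60,0]]'; python3 -m inch '[[0,0,0,0,0],[0,0,0,0,0],[0,0,0,20,0],[0,0,0,40,0],[0,0,0,53,0],[0,0,0,54,0],[0,0,0,54,0]]'; python3 -m inch '[[0,0,-3,0,0],[0,0,-6,0,0],[0,0,-9,0,0],[0,0,-9,0,0]]'; python3 -m inch '[[0,0,-1.5,0,0],[0,0,-3,0,0],[0,0,-3,0,0]]'; python3 -c "
from h import *
from lat import L,X
p=bot.read_state()['position'];print(p[:2]@L,p[:2]@X,p[2])"
```

```text
time_s: 31.35
position: [0.6159, -0.1842, 0.1109]
tcp_rot: [[0.622, 0.783, 0.02], [0.783, -0.622, 0.001], [0.013, 0.015, -1.0]]
force: [-1.0, -0.2, 0.3]
opening: 0.353
time_s: 32.05
position: [0.6172, -0.184, 0.0569]
tcp_rot: [[0.622, 0.783, 0.02], [0.783, -0.622, 0.001], [0.013, 0.015, -1.0]]
force: [-0.2, -0.4, -1.1]
opening: 0.006
time_s: 32.45
position: [0.6097, -0.178, 0.0572]
tcp_rot: [[0.621, 0.783, 0.02], [0.783, -0.622, 0.001], [0.013, 0.014, -1.0]]
force: [0.5, 0.1, 0.8]
opening: 0.005
time_s: 32.75
position: [0.6072, -0.1759, 0.0572]
tcp_rot: [[0.621, 0.783, 0.019], [0.783, -0.622, 0.002], [0.013, 0.014, -1.0]]
force: [-0.4, 0.6, -0.4]
opening: 0.006
0.5868249937565807 0.23537107604727442 0.057188868649521434
```

```bash
for r in 1; do python3 -m inch '[[0,0,-1.5,0,0],[0,0,-3,0,0],[0,0,-3,0,0]]'; done; python3 -m inch '[[0,0,-2,0,0],[0,0,-4,0,0],[0,0,-4,0,0]]';  python3 -c "
from h import *
from lat import L,X
p=bot.read_state()['position'];print(p[:2]@L,p[:2]@X,p[2])"
```

```text
time_s: 33.05
position: [0.6045, -0.1739, 0.057]
tcp_rot: [[0.621, 0.783, 0.019], [0.783, -0.622, 0.002], [0.013, 0.014, -1.0]]
force: [-0.0, 0.5, 0.7]
opening: 0.004
time_s: 33.35
position: [0.6011, -0.1712, 0.057]
tcp_rot: [[0.621, 0.783, 0.018], [0.783, -0.621, 0.002], [0.013, 0.013, -1.0]]
force: [-0.0, 0.2, 0.4]
opening: 0.006
0.5790857988064188 0.23539830915277568 0.05695303448700238
```

```bash
python3 -m inch '[[0,0,-1.5,0,0],[0,0,-3,0,0],[0,0,-3,0,0]]'; python3 -m inch '[[0,0,-1.5,0,0],[0,0,-3,0,0],[0,0,-3,0,0]]';  python3 -c "
from h import *
from lat import L,X
p=bot.read_state()['position'];print(p[:2]@L,p[:2]@X,p[2])"
```

```text
time_s: 33.65
position: [0.6001, -0.1702, 0.0572]
tcp_rot: [[0.621, 0.783, 0.022], [0.784, -0.621, 0.0], [0.014, 0.017, -1.0]]
force: [2.8, -2.8, -1.9]
opening: 0.004
time_s: 33.95
position: [0.5996, -0.1696, 0.0575]
tcp_rot: [[0.621, 0.783, 0.026], [0.784, -0.621, -0.003], [0.014, 0.022, -1.0]]
force: [4.9, -3.3, -4.2]
opening: 0.006
0.5769496453723915 0.23573466616032332 0.0575103828426954
```

```bash
python3 -m inch '[[0,0,4,0,0],[0,0,4,-9,0],[0,0,4,-9,0],[0,0,1,-9,0],[0,0,-1,-9,0],[0,0,-3,-9,0],[0,0,-5,-9,0],[0,0,-5,-9,0]]'; python3 -c "
from h import *
from lat import L,X
p=bot.read_state()['position'];print(p[:2]@L,p[:2]@X,p[2])"; python3 -m inch '[[0,0,-2,0,0],[0,0,-4,0,0],[0,0,-4,0,0]]';  python3 -c "
from h import *
from lat import L,X
p=bot.read_state()['position'];print(p[:2]@L,p[:2]@X,p[2])"
```

```text
time_s: 34.75
position: [0.5991, -0.1692, 0.0675]
tcp_rot: [[0.621, 0.783, 0.035], [0.784, -0.621, -0.008], [0.015, 0.032, -0.999]]
force: [5.2, -5.0, -1.4]
opening: 0.008
0.5763564647285143 0.23568453191785466 0.06754031468410715
time_s: 35.05
position: [0.599, -0.1693, 0.0681]
tcp_rot: [[0.62, 0.783, 0.042], [0.784, -0.62, -0.013], [0.016, 0.041, -0.999]]
force: [4.7, -5.7, -3.5]
opening: 0.005
0.5763203652698454 0.23557771804338073 0.06807205981996431
```

```bash
python3 -m inch '[[0,0,4,0,0],[0,0,10,0,0],[0,0,12,-20,0],[0,20,12,-60,0],[0,60,12,-90,0],[0,100,12,-100,0],[0,100,12,-100,0],[0,100,12,-100,0]]'
python3 - <<'E'
from h import *
from lat import L,X
s,d=vision.capture("side");P=cloud("side",d)
H,S,V=cv2.split(cv2.cvtColor(s,cv2.COLOR_RGB2HSV));m=((H<8)|(H>170))&(S>120)&(V>30)
k=np.zeros_like(m);b=(slice(255,296),slice(300,335));k[b]=m[b];q=P[k];la=q[:,:2]@L;x=q[:,:2]@X;i=(x>.2)&(x<.26)&(q[:,2]>.03)&(q[:,2]<.09)
print(i.sum(),"lat",np.percentile(la[i],[5,50,95]).round(4),"x",np.percentile(x[i],[2,98]).round(4),"z",np.percentile(q[i,2],[2,50,98]).round(3))
v,u=np.nonzero(k)
for r in np.unique(v):
    c=u[v==r];print(r,c.min(),c.max(),end="; ")
def blue(im):
    H,S,V=cv2.split(cv2.cvtColor(im,cv2.COLOR_RGB2HSV));mm=((H>105)&(H<130)&(S>110)&(V>50)).astype(np.uint8);mm[:120]=0;mm[180:]=0;mm[:,300:]=0;return np.argwhere(mm).mean(0)
print("\nblue",blue(cv2.imread("pics/side0.png")[:,:,::-1]),blue(s))
E
```

```text
time_s: 35.85
position: [0.6655, -0.0955, 0.1697]
tcp_rot: [[0.618, 0.785, 0.04], [0.786, -0.618, -0.013], [0.015, 0.039, -0.999]]
force: [0.2, -1.2, -0.5]
opening: 0.001
80 lat [0.5574 0.5623 0.5672] x [0.2103 0.2542] z [0.072 0.075 0.078]
269 317 318; 270 316 320; 271 316 320; 272 315 320; 273 315 319; 274 315 319; 275 315 319; 276 315 319; 277 314 318; 278 314 318; 279 314 318; 280 314 318; 281 313 317; 282 313 317; 283 313 317; 284 313 317; 285 315 316; 
blue [148.17117117 241.77477477] [148.64705882 241.81512605]
```

Run:
```python
from h import *
from lat import L,X
p=X*.295+L*.5635;go(p[0],p[1],.055,-38.0)
```

```text
shift [-40.1 -23.5 112.6] roll -0.0055 q6 20.6 pos [ 0.6647 -0.0963  0.169 ] t 35.9
```

```bash
python3 -m inch '[[0,-15,-10,20,0],[0,-30,-20,50,0],[0,-40,-23,80,0],[0,-40,-23,105,0],[0,-40,-23,112,0],[0,-40,-23,112,0]]'; python3 -m inch '[[0,-5,0,0,0],[0,-10,0,0,0],[0,-15,0,0,0],[0,-20,0,0,0],[0,-20,0,0,0]]'; python3 -m inch '[[0,-2,0,0,0],[0,-4,0,0,0],[0,-4,0,0,0]]'; python3 -m inch '[[0,-2,0,0,0],[0,-4,0,0,0],[0,-4,0,0,0]]'; python3 -c "
from h import *
from lat import L,X
p=bot.read_state()['position'];print(p[:2]@L,p[:2]@X,p[2])"
```

```text
time_s: 36.5
position: [0.6243, -0.1153, 0.0538]
tcp_rot: [[0.621, 0.783, 0.034], [0.784, -0.621, -0.011], [0.012, 0.033, -0.999]]
force: [-0.6, -0.1, 0.1]
opening: 0.006
time_s: 37.0
position: [0.6116, -0.1317, 0.0542]
tcp_rot: [[0.621, 0.783, 0.034], [0.783, -0.621, -0.011], [0.012, 0.034, -0.999]]
force: [0.2, 0.6, 1.0]
opening: 0.006
time_s: 37.3
position: [0.609, -0.1349, 0.0541]
tcp_rot: [[0.621, 0.783, 0.034], [0.783, -0.621, -0.011], [0.012, 0.034, -0.999]]
force: [0.2, -0.2, -0.4]
opening: 0.005
time_s: 37.6
position: [0.6088, -0.1376, 0.0552]
tcp_rot: [[0.622, 0.782, 0.039], [0.783, -0.622, -0.011], [0.016, 0.038, -0.999]]
force: [3.9, 3.8, 3.0]
opening: 0.004
0.5645261178435734 0.266591269149922 0.05518349359513503
```

```bash
python3 -m inch '[[0,-2,0,0,0],[0,-4,0,0,0],[0,-4,0,0,0]]'; python3 -m inch '[[0,-2,0,0,0],[0,-4,0,0,0],[0,-4,0,0,0]]'; python3 -c "
from h import *
from lat import L,X
p=bot.read_state()['position'];print(p[:2]@L,p[:2]@X,p[2])"
```

```text
time_s: 37.9
position: [0.6091, -0.1387, 0.0563]
tcp_rot: [[0.623, 0.781, 0.046], [0.782, -0.623, -0.009], [0.022, 0.041, -0.999]]
force: [6.3, 9.1, 2.4]
opening: 0.006
time_s: 38.2
position: [0.6091, -0.1389, 0.0568]
tcp_rot: [[0.625, 0.779, 0.051], [0.78, -0.625, -0.005], [0.028, 0.043, -0.999]]
force: [7.2, 10.8, 1.5]
opening: 0.008
0.5655538852994737 0.26578982891902475 0.05677479863967646
```

13 N with no further travel: the key is home. Back off, retreat, check, hand in.

```bash
python3 -m inch '[[0,6,0,0,0],[0,20,0,0,0],[0,50,0,-20,0],[0,80,0,-60,0],[0,90,0,-100,0],[0,90,0,-110,0],[0,90,0,-110,0],[0,90,0,-110,0]]'
python3 - <<'E'
from h import *
from lat import L,X
s,d=vision.capture("side");P=cloud("side",d)
H,S,V=cv2.split(cv2.cvtColor(s,cv2.COLOR_RGB2HSV));m=((H<8)|(H>170))&(S>120)&(V>30)
k=np.zeros_like(m);b=(slice(255,296),slice(300,335));k[b]=m[b];q=P[k];la=q[:,:2]@L;x=q[:,:2]@X;i=(x>.2)&(x<.26)&(q[:,2]>.03)&(q[:,2]<.09)
print(i.sum(),"lat",np.percentile(la[i],[5,50,95]).round(4),"x",np.percentile(x[i],[2,98]).round(4),"z",np.percentile(q[i,2],[2,50,98]).round(3))
v,u=np.nonzero(k)
for r in np.unique(v):
    c=u[v==r];print(r,c.min(),c.max(),end="; ")
st=bot.read_state();print(st["force"].round(1),st["position"],st["qvel"].round(2))
E
```

```text
time_s: 39.0
position: [0.6585, -0.0681, 0.1679]
tcp_rot: [[0.625, 0.779, 0.048], [0.78, -0.625, -0.005], [0.027, 0.04, -0.999]]
force: [-0.5, -0.2, -0.7]
opening: 0.01
80 lat [0.5581 0.5631 0.5681] x [0.2088 0.2534] z [0.072 0.076 0.079]
269 317 319; 270 316 320; 271 316 320; 272 316 320; 273 316 320; 274 315 320; 275 315 319; 276 315 319; 277 315 319; 278 315 318; 279 314 318; 280 314 318; 281 314 318; 282 314 318; 283 313 317; 284 313 317; 285 315 317; [ 1.  -0.3  0.4] [ 0.65802316 -0.06819559  0.16711085] [-0.32  0.71  0.3   0.12 -0.06 -0.1 ]
```

```bash
python3 -c "
from rig import bot
print(bot.hand_in())"
```

```text
the job is handed in; nothing more can be done
None
```

The job is handed in at about 39 s of the 72 s. By my last checks the red key is fully home in the switch and turned to on. I can't read the switch joint directly, and the hand-in gave no verdict.

**What I did**
1. I lifted the red key off its peg and tipped it over on its blade tip. It came to rest flat on the bench, let go.
2. I took it again from above, across the bow, and slid the blade in until it stopped firmly against about 10 N.
3. I turned it by pushing the bow's right edge down. Then I squeezed the bow upright between the fingers and pushed its top to the right until it stopped moving at about 7 N.
4. I pressed the key home once more at 13 N, with no further travel, and drew the arm clear with the fingers off the key.

**Last checks**
- **Bow angle:** the bow stands upright or a few degrees past. The gripper read 11.7 mm across a bow 12 mm thick.
- **Seating:** the bow's rear end fits a home key to within 1–2 mm.
- **Blue key:** it had not moved in the side view, checked just before the last push.
- **Other instruments:** the otoscope, magnifier, specula and ear probe were not re-measured at the end.

**What failed or disagreed**
- The first sideways pushes left the key about 5° short, because the fingertips are narrower than I assumed. The squeeze and the later push corrected that.
- The two cameras differed by several millimetres on the console's position. I settled it by comparing the key and the turret in the same picture, and by feel.
- One push may have drawn the key out 1–2 mm, which is why I pressed it home again.
- The two larger red look-alike keys fell over by themselves between my first and second looks. I never touched them.

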